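# Close the filament cassette's tuck flap

## Robot

A 7-joint arm with a two-finger parallel gripper is mounted at the origin on the work surface. World frame = base frame: x ahead of the robot, y to its left, z up, the work surface at z = 0. Lengths are in m, angles in rad, forces in N, time in s.
With the tool pointing down it reaches from about 0.4 to 0.85 m from the base axis. Payload 4.4 kg.
Tool frame: the origin (TCP) lies at the very end of the fingers, on their centre line; the grasp point (between the pads) lies 19 mm behind it; z points along the fingers, y is the direction in which the jaws open and shut (so a half turn about z gives the same grasp; the last joint's range is limited). The gripper opens to 94 mm and grips with 3 to 60 N. Pads are 16 mm wide; open, the fingers measure 119 mm over their backs; the gripper's body (75 mm by 177 mm) begins 78 mm behind the grasp point.
Start: joints at [1.221, 0.628, 0.038, 1.517, -0.027, 0.996, -0.02], TCP at [0.182, -0.624, 0.205] pointing down, gripper open.
Joint ranges: [-3.06, 3.06], [-0.37, 2.12], [-1.25, 1.32], [0.18, 2.47], [-1.1, 4.24], [0.23, 1.98], [-2.94, 2.94]. Speed limits (rad/s): [2.57, 2.57, 3.14, 3.14, 3.14, 3.14, 3.14].

## Interface

Orientations are given as a unit quaternion [x, y, z, w].
In Python, from bench import monitor, read_camera, camera_info, manip gives the robot as it stands.
- The arm moves only by the tool carry_out, never from a script. Its argument "rows" is a list of rows, each a list of 4 numbers: the shift along the tool's x, y, z in mm, then the turn about the tool's z in degrees. In form: [[dx, dy, dz, twist], ...]. A call has 1 to 5 rows; each row shifts and turns the commanded pose from where the row before left it, along the tool's axes as they then stand; what a row does not reach is not made up. A row lasts 1/8 s, in which the tool goes at most 62.5 mm and 10.7 degrees, less where a joint would pass 70% of its speed; a pose out of reach is approached as far as the arm can. A call is refused whole if a number of a shift passes 62.5 or a number of a turn 10.7, either way. A call with a gripper value outside its range is refused whole. "jaw" is the opening, from 0 (shut) to 1 (fully open), set as the call begins (left out, the last holds). The fingers move at their own pace and stop on an object; "force" is the grip in N (left out, the last holds). Time passes only in rows, so rows that do not move let the fingers close. It gives the time, the measured TCP pose, the force and the opening at its end, in the units of the state.
- monitor.read_state(): the state, without advancing time (a new reading comes with each control period).
- read_camera(name): name is "side" or "top"; returns the picture (384x512x3 uint8, red, green, blue); there is no depth.
- camera_info(name): a dict with "mtx" (3x3 intrinsics, pixels), "R" (3x3) and "t" (3): a world point X has camera coordinates R X + t. Camera axes: x right, y down, z forward; pixel columns grow to the right and rows downward; lengths in m; the calibration is good to about 2 mm. A picture is of the moment at which its call begins. camera_info takes no time and is no camera call.
- manip.sign_off(): hands the job in, once; it reports no verdict.
The state is a dict: "time": time; "joints": joint angles; "joint_velocities": joint speeds; "effort": joint torques, N m; "position": TCP position; "ee_rot": TCP orientation; "ft_force": force on the tool from outside, world axes, zero at the start; "moment": the same for the moment, N m; "gripper_width": opening from 0.0 (shut) to 1.0 (fully open).
Only numpy, scipy, OpenCV 4.12 (cv2) and the standard library are available. Lean on these libraries where they do the work, as an engineer would, in place of code of your own. Each camera call takes 0.05 s, during which the arm holds its last target.

## Task

Close the filament cassette: with the fingertips push its standing metal flap over until it lies flat over the window, and keep it pressed down while you push it away from its hinge, so that its free edge is tucked fully home beneath the retaining lip and stays there when you let go. Only push, lifting nothing: leave the cassette standing flat where it is, and do not disturb the printed part, the jar or the scraper beside it.

Things in the scene. Friction and masses are not known exactly. Their poses are not given: they have to be found in the camera images.
- cassette: Loose flat black plastic box, about 2.5 kg, 230 (x) by 170 (y) by 60 mm high. Origin: centre of its underside; x = the way the flap's edge is pushed under the lip, z up. In its top a window (x -36 to +30 mm, y within 44 mm, 30 mm deep) over a white coil; on the top two grey guide rails (14 mm high, x -82 to -26 mm, 7 mm thick) at y = -71.5 and +71.5 mm. Brass stub at its +x end.
- lip_edge (a point): Middle of the lower front edge (towards the cassette's -x) of the fixed aluminium retaining lip: a level strip 116 mm wide (y), 5 mm thick, reaching 24 mm in the cassette's +x from this point, underside 12 mm above the cassette's top, closed behind by a riser 18 mm in +x from this point. Axes as the cassette's.
- flap_hinge (a point): Middle of the aluminium flap's hinge axis, 2 mm above the cassette's top. Flap: plate 110 mm wide, 90 mm from hinge to free edge, 4 mm thick. The point turns with the flap: x from hinge to free edge, y along the hinge, z out of its outer face (uppermost when flat; looks away from the lip, to the cassette's -x, while it stands). The plate fills z 0 to 4 mm.
- flap_edge (a point): Middle of the flap's free edge, 90 mm from the hinge, half-way through the thickness; axes as flap_hinge.
- flap_ridge (a point): Pushing ridge on the flap's outer face: 90 mm wide along y, 8 mm thick, 8 mm high. Point: middle of its foot on the hinge side, 51 mm from the hinge; axes as flap_hinge. A fingertip on the plate between hinge and ridge can press the flap down and push it along by the ridge.
- flap (a joint): Flap angle, rad: 0 flat over the window, 1.57 upright, at most 1.9. A light spring (0.06 N m/rad about 1.5 rad, slight friction) raises it again, to about 0.9 rad, when let go untucked: held flat it pushes up with about 0.09 N m. Tucked and let go, it rises to about 0.07 rad and rests against the lip's underside.
- carriage (a joint): Slide of the flap's hinge bar along the cassette's +x, m: 0 back, 0.022 home against its stop; friction about 3 N, stays where left. With the flap flat its edge is 8 mm short of the lip at 0, 14 mm beneath it at 0.022. Beyond about 0.007 the flap cannot come down in front of the lip.
- printed_part_mid (a point): Bystander: loose white and black printed part, 45 by 70 mm and 90 mm high, beside the cassette on its +y side; point on its middle, 45 mm up.
- jar_mid (a point): Bystander: loose pale jar with a white lid, 44 mm across, 65 mm high, beside the cassette on its -y side; point on its axis, half-way up.
- scraper: Bystander: loose scraper, about 200 mm long, lying flat on the bench beyond the cassette's lip end, along its own x axis; origin underneath its middle.

How it is judged:
At the end, for the whole second after the job is handed in: The flap lies folded over the window (within 0.12 rad of flat) with its free edge below the lip's underside and at least 7 mm in under the lip, the hinge bar slid in at least 17 of its 22 mm; the cassette is at rest, flat on the bench, within 30 mm of where it stood (value of joint flap below 0.12 rad and value of joint carriage above 0.017 m and z of flap_edge in the frame of lip_edge below 0 m and x of flap_edge in the frame of lip_edge above 0.007 m and linear speed of cassette below 0.01 m/s and angle between cassette's own z axis and vertical below 0.05 rad and distance of cassette from where it was at the start of the episode below 0.03 m); the robot touches nothing.
It fails at once if the cassette is lifted or tipped (more than 8 mm up or 0.1 rad) (height (world z) of cassette above 0.008 m or angle between cassette's own z axis and vertical above 0.1 rad).
It fails at once if the cassette is shoved more than 40 mm (distance of cassette from where it was at the start of the episode above 0.04 m).
It fails at once if the printed part, the jar or the scraper is moved more than 15 mm (distance of any of printed_part_mid, jar_mid, scraper from where it was at the start of the episode above 0.015 m).
It also fails if it takes over 42 s, if anything falls off the work surface, if the arm or the gripper's body presses on something with over 40 N, if the wrist force passes 120 N, or if a joint passes its speed limit or range.

## Working session

There is one attempt and no reset: what is moved stays moved. The work goes in short steps, Python scripts to look and compute and a tool call to move; the robot and the scene stay as the last step left them, time stands still between calls to the robot, and variables do not carry over. Pictures are saved under pics/ and viewed, and the job is handed in when it is done.

Besides the shell and the picture viewer there is one more tool, called after "Emit:" as name(argument=value, ...) on one line, values as JSON. carry_out: Moves the arm, as the interface text tells. Its arguments: {"type":"object","properties":{"rows":{"type":"array","items":{"type":"array","items":{"type":"number"}}},"jaw":{"type":"number"},"force":{"type":"number"}},"required":["rows"]}

```bash
mkdir -p pics; python3 - <<'E'
from bench import monitor, read_camera, camera_info
import cv2
for n in("side","top"):
    cv2.imwrite(f"pics/{n}0.png",cv2.resize(read_camera(n)[:,:,::-1],(768,576),interpolation=cv2.INTER_CUBIC))
    c=camera_info(n);print(n,c)
print(monitor.read_state())
E
```

```text
side {'mtx': array([[418.59054912,   0.        , 254.22503917],
       [  0.        , 418.59054912, 193.71606677],
       [  0.        ,   0.        ,   1.        ]]), 'R': array([[-0.89377607, -0.44837402,  0.0111838 ],
       [-0.24995752,  0.47724444, -0.84247195],
       [ 0.37240513, -0.75577674, -0.53862412]]), 't': array([0.61946905, 0.22917988, 0.8051484 ])}
top {'mtx': array([[449.42979519,   0.        , 249.01726565],
       [  0.        , 449.42979519, 198.02614705],
       [  0.        ,   0.        ,   1.        ]]), 'R': array([[ 0.02061984, -0.99935773, -0.02930784],
       [-0.98156595, -0.01466424, -0.19056033],
       [ 0.19000816,  0.0326969 , -0.9812379 ]]), 't': array([0.04398372, 0.68996481, 0.87916037])}
{'time': 0.1, 'joints': array([ 1.22116093,  0.62921047,  0.03843028,  1.51820354, -0.02701399,
        0.99630443, -0.01996947]), 'joint_velocities': array([ 0.00145095, -0.00225976, -0.00144163, -0.0032035 , -0.00050185,
       -0.00126568, -0.00040002]), 'effort': array([ 2.79226733e-03, -5.50784576e+01,  1.14705205e+00, -1.87114763e+01,
       -5.22357377e-02,  1.92315486e-02,  4.17163085e-05]), 'position': array([ 0.18191155, -0.62343901,  0.2046944 ]), 'ee_rot': array([ 9.89943701e-01,  1.41459613e-01, -1.09833277e-04, -7.96845788e-04]), 'ft_force': array([ 0.86486409, -0.39343626, -0.03376152]), 'moment': array([-0.00732818,  0.03600331, -0.02396945]), 'gripper_width': 1.0006775946605857}
```

View pics/side0.png

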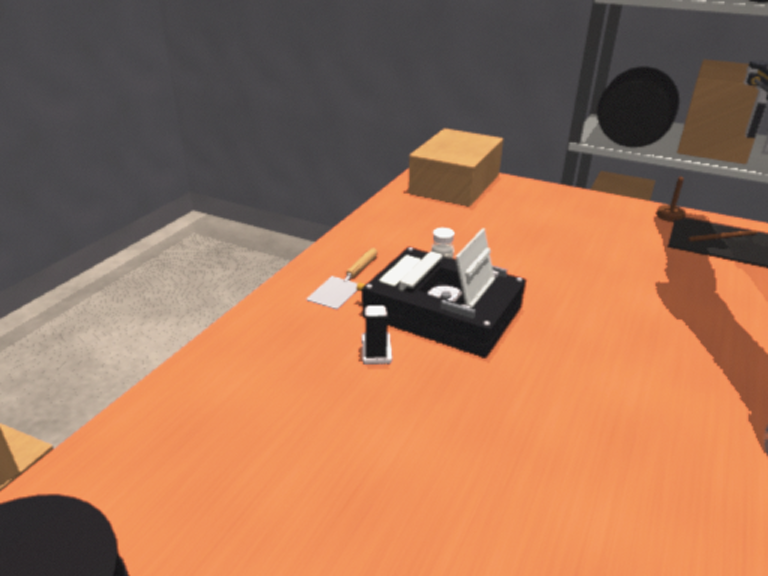

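View pics/top0.png

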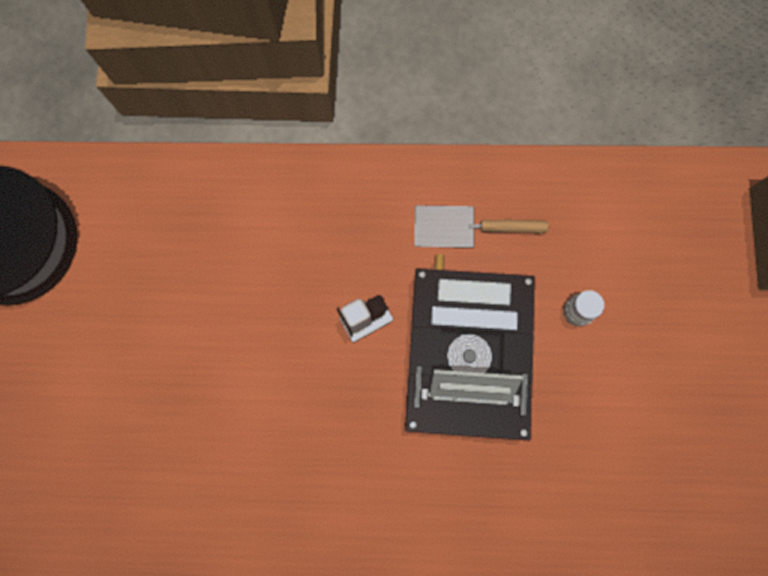

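The top view shows the cassette with its top corners near (416,269), (535,275), (530,439) and (405,433) in the enlarged picture. The lip end points to image-up (world +x) and the flap stands near row 385. Next I'll measure these.

```bash
cat > h.py <<'E'
import numpy as np, cv2
from bench import monitor, read_camera, camera_info
def ray(n,u,v):
    c=camera_info(n);R,t=c["R"],c["t"];C=-R.T@t
    return C,R.T@np.linalg.inv(c["mtx"])@np.array([u,v,1.])
def onz(n,u,v,z):
    C,d=ray(n,u,v);return C+d*(z-C[2])/d[2]
def proj(n,X):
    c=camera_info(n);p=c["mtx"]@(c["R"]@np.asarray(X)+c["t"]);return p[:2]/p[2]
def crop(n,im,x0,y0,w,h,s,name):
    cv2.imwrite(name,cv2.resize(im[y0:y0+h,x0:x0+w,::-1],None,fx=s,fy=s,interpolation=cv2.INTER_CUBIC))
E
python3 - <<'E'
from h import *
t=read_camera("top");s=read_camera("side")
np.save("t0.npy",t);np.save("s0.npy",s)
crop("top",t,215,165,200,140,4,"pics/topc.png")
crop("side",s,190,140,180,120,4,"pics/sidec.png")
m=(t.max(2)<75).astype(np.uint8); m[:165]=0;m[:,:262]=0;m[305:]=0;m[:,365:]=0
cs,_=cv2.findContours(m,cv2.RETR_EXTERNAL,cv2.CHAIN_APPROX_NONE)
c=max(cs,key=cv2.contourArea);print(cv2.boundingRect(c),cv2.minAreaRect(c))
print(cv2.approxPolyDP(cv2.convexHull(c),4,True)[:,0])
print([ -camera_info(n)["R"].T@camera_info(n)["t"] for n in("top","side")])
for u,v in [(416,269),(535,275),(530,439),(405,433)]: print(onz("top",u/1.5,v/1.5,.06))
E
```

```text
(270, 179, 86, 114) ((314.3580017089844, 235.77239990234375), (83.02550506591797, 108.91249084472656), 3.5763344764709473)
[[278 179]
 [355 184]
 [352 292]
 [271 286]]
[array([0.50929139, 0.02532746, 0.99543446]), array([0.31111045, 0.77689144, 0.61982195])]
[ 0.73196809 -0.00312157  0.06      ]
[ 0.72555594 -0.17108365  0.06      ]
[ 0.49846188 -0.15877154  0.06      ]
[0.50288714 0.00982783 0.06      ]
```

View pics/topc.png

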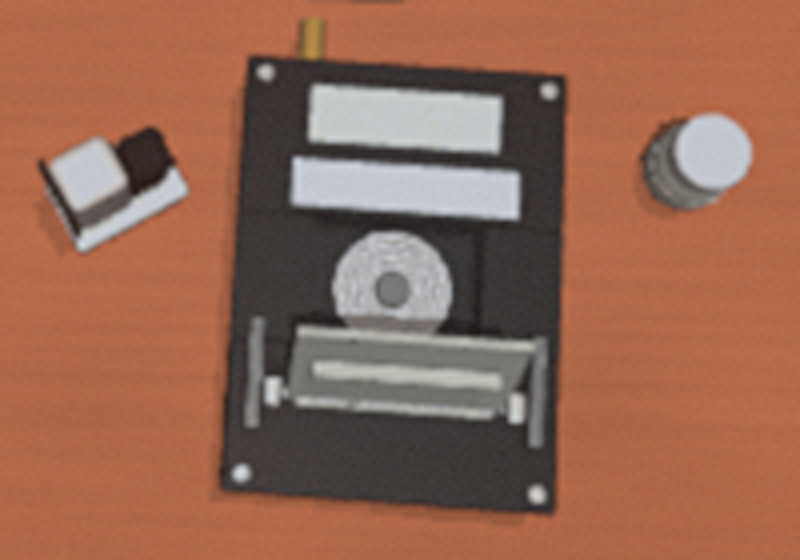

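View pics/sidec.png

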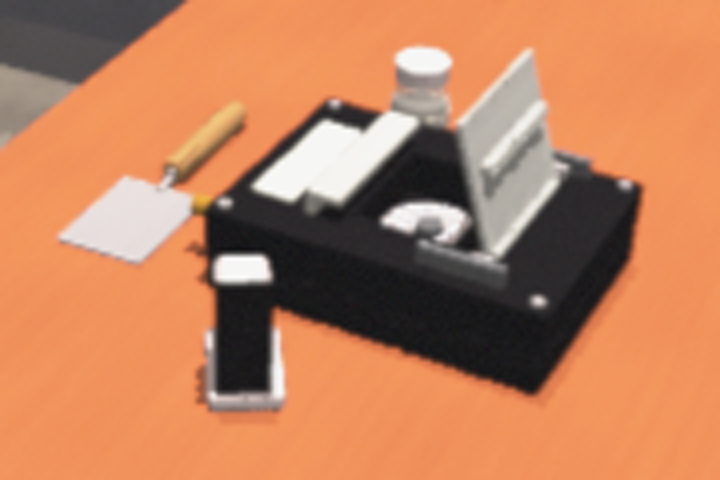

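```bash
python3 - <<'E'
from h import *
f=lambda u,v,z:onz("top",215+(u+.5)/4-.5,165+(v+.5)/4-.5,z)
S=[f(*p,.06) for p in[(266,72),(550,91),(537,494),(241,473)]]
K=[f(*p,.06) for p in[(250,58),(565,75),(553,513),(222,490)]]
for P in(S,K):
    P=np.array(P);c=P.mean(0);d=P[0]+P[1]-P[2]-P[3];e=P[0]+P[3]-P[1]-P[2]
    print(c,np.degrees(np.arctan2(d[1],d[0])),np.degrees(np.arctan2(-e[0],e[1])),np.linalg.norm(d)/2,np.linalg.norm(e)/2)
print("lip",f(290,205,.077),f(519,220,.077))
print("hinge knuckles",f(272,391,.064),f(516,408,.064))
print("flap foot",f(295,401,.062),f(495,417,.062))
# triangulate flap edge corners
P=lambda n:(lambda c:c["mtx"]@np.c_[c["R"],c["t"]])(camera_info(n))
a=np.array([[297,327],[547,343]],float).T;b=np.array([[458,125],[530,50]],float).T
a=(a+.5)/4-.5+[[215],[165]];b=(b+.5)/4-.5+[[190],[140]]
X=cv2.triangulatePoints(P("top"),P("side"),a,b);print("edge",(X[:3]/X[3]).T)
print("jar lid",f(712,150,.065),"jar bottom")
E
```

```text
[ 0.61587833 -0.08063733  0.06      ] -3.0824289719784974 -2.9800283333948694 0.2100726406732042 0.1502438021337062
[ 0.61546633 -0.0800798   0.06      ] -3.0090742895851808 -2.556657334753633 0.22724150227523449 0.1672618159170821
lip [ 0.65083721 -0.0234273   0.077     ] [ 0.64495412 -0.14059521  0.077     ]
hinge knuckles [ 0.55630075 -0.01534406  0.064     ] [ 0.55009255 -0.13952999  0.064     ]
flap foot [ 0.55154276 -0.02724027  0.062     ] [ 0.54542471 -0.12913837  0.062     ]
edge [[ 0.58064258 -0.02352543  0.14885702]
 [ 0.57618982 -0.14032913  0.14527724]]
jar lid [ 0.68523023 -0.2435478   0.065     ] jar bottom
```

Emit:
carry_out(rows=[[0, 0, 0, 9.7], [0, 0, 0, 9.6], [22, -40, 0, 0], [22, -40, 0, 0], [22, -40, 0, 0]], jaw=0)

```text
time: 0.82
position: [0.255, -0.5063, 0.2053]
ee_rot: [1.0, -0.027, 0.0, -0.0]
ft_force: [-0.0, 0.1, 0.5]
gripper_width: 0.504
```

Emit:
carry_out(rows=[[22, -40, 0, 0], [22, -40, 0, 0], [22, -40, 0, 0], [22, -40, 0, 0], [22, -40, 0, 0]])

```text
time: 1.45
position: [0.3755, -0.3125, 0.2055]
ee_rot: [1.0, -0.027, 0.0, 0.0]
ft_force: [0.8, 0.1, -0.5]
gripper_width: 0.008
```

Emit:
carry_out(rows=[[22, -40, 0, 0], [22, -40, 0, 0], [22, -40, 0, 0], [22, -40, 0, 0], [0, 0, 0, 0]])

```text
time: 2.08
position: [0.4731, -0.1548, 0.2054]
ee_rot: [1.0, -0.023, 0.0, -0.001]
ft_force: [-0.6, -1.0, -0.3]
gripper_width: 0.007
```

Emit:
carry_out(rows=[[19, -30, 0, 0], [19, -30, 0, 0], [0, -21, 0, 0], [0, 0, 0, 0]])

```text
time: 2.58
position: [0.513, -0.0793, 0.2053]
ee_rot: [1.0, -0.026, -0.0, -0.0]
ft_force: [-0.6, -0.3, -0.5]
gripper_width: 0.001
```

```bash
python3 - <<'E'
from h import *
s=monitor.read_state();print(s['position'],s['ee_rot'],s['ft_force'])
p=s['position'];C=np.array([.6158,-.0805]);a=np.radians(-3.03);e=np.array([np.cos(a),np.sin(a)]);n=np.array([-e[1],e[0]])
print("local",(p[:2]-C)@e,(p[:2]-C)@n)
t=read_camera("top");S=read_camera("side")
crop("top",t,215,165,200,140,4,"pics/top1.png");crop("side",S,190,100,180,150,4,"pics/side1.png")
E
```

```text
[ 0.5129871  -0.07931738  0.20531082] [ 9.99672402e-01 -2.55918303e-02 -3.76731936e-04 -7.18532983e-05] [-0.61414691 -0.32569608 -0.4767018 ]
local -0.10273168076569338 -0.004253602669784679
```

View pics/side1.png

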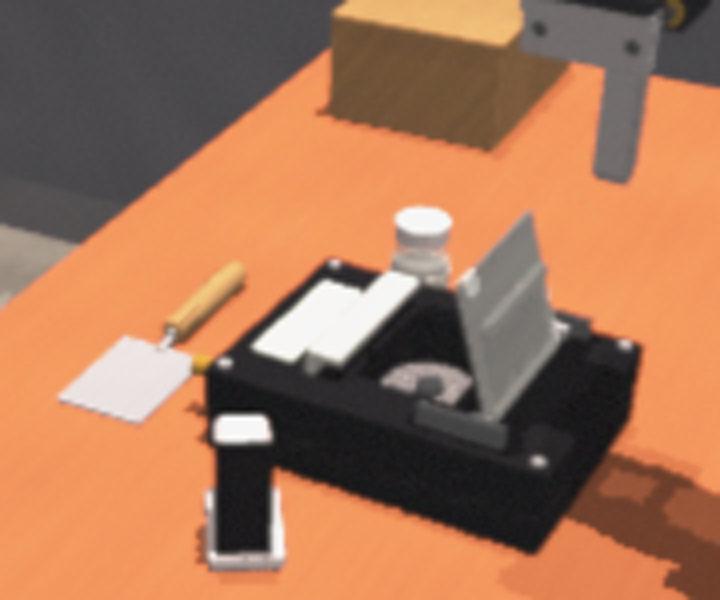

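Emit:
carry_out(rows=[[0, -4, 35, 0], [0, 0, 35, 0], [0, 0, 34, 0], [0, 0, 0, 0]])

```text
time: 3.18
position: [0.5113, -0.0775, 0.0998]
ee_rot: [1.0, -0.028, -0.003, 0.0]
ft_force: [0.1, 0.0, 0.2]
gripper_width: 0.003
```

Emit:
carry_out(rows=[[10, 0, 0, 0], [10, 0, 0, 0], [8, 0, 0, 0], [8, 0, 0, 0], [0, 0, 0, 0]])

```text
time: 3.8
position: [0.5503, -0.0777, 0.1016]
ee_rot: [1.0, -0.026, 0.0, 0.0]
ft_force: [0.8, -0.7, 1.1]
gripper_width: 0.005
```

Emit:
carry_out(rows=[[7, 0, 2, 0], [7, 0, 5, 0], [5, 0, 4, 0], [4, 0, 4, 0], [0, 0, 0, 0]])

```text
time: 4.42
position: [0.5726, -0.0789, 0.086]
ee_rot: [1.0, -0.026, -0.0, -0.0]
ft_force: [-0.3, 0.9, -0.2]
gripper_width: 0.002
```

```bash
python3 - <<'E'
from h import *
s=monitor.read_state();p=s['position'];print(p,s['ft_force'])
C=np.array([.6158,-.0805]);a=np.radians(-3.03);e=np.array([np.cos(a),np.sin(a)]);n=np.array([-e[1],e[0]])
print("rel hinge",(p[:2]-C)@e+.066,(p[:2]-C)@n,p[2]-.062)
t=read_camera("top");S=read_camera("side")
crop("top",t,215,165,200,140,4,"pics/top2.png");crop("side",S,190,100,180,150,4,"pics/side2.png")
E
```

```text
[ 0.57261068 -0.07891019  0.08599762] [-0.26019946  0.85693329 -0.20994668]
rel hinge 0.022787025061788126 -0.0006953458906696047 0.023997615957478652
```

View pics/side2.png

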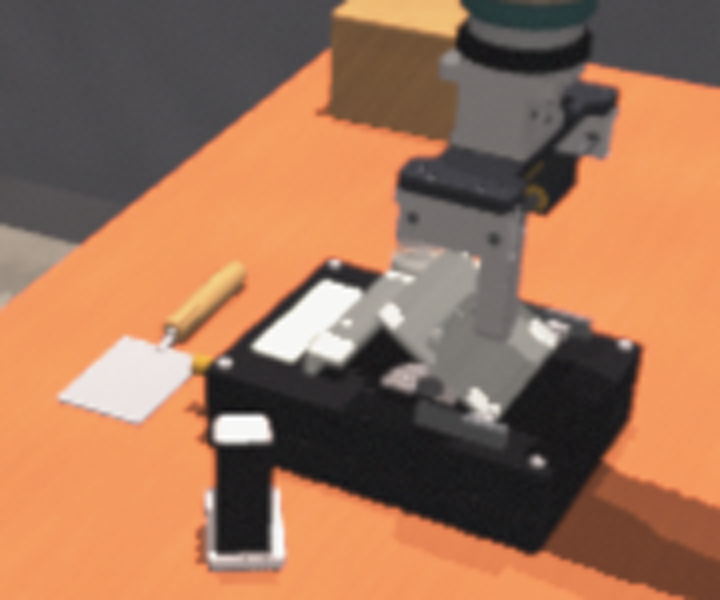

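The fingertip is on the plate between hinge and ridge. The flap is about 0.6 rad up, its hinge still looks to be at the back, and nothing else has moved. I'll keep folding.

Emit:
carry_out(rows=[[3, 0, 5, 0], [2, 0, 5, 0], [1, 0, 5, 0], [0, 0, 3, 0], [0, 0, 0, 0]])

```text
time: 5.15
position: [0.5784, -0.0793, 0.0682]
ee_rot: [1.0, -0.027, -0.0, 0.0]
ft_force: [0.3, -0.5, 1.4]
gripper_width: 0.005
```

Emit:
carry_out(rows=[[0, 0, 2, 0], [0, 0, 0, 0]])

```text
time: 5.4
position: [0.5785, -0.0793, 0.0665]
ee_rot: [1.0, -0.027, 0.0, 0.0]
ft_force: [1.6, -0.2, 1.1]
gripper_width: -0.001
```

```bash
cat > look.py <<'E'
import sys
from h import *
k=sys.argv[1]
s=monitor.read_state();p=s['position'];print(s['time'],p,s['ft_force'])
C=np.array([.6158,-.0805]);a=np.radians(-3.03);e=np.array([np.cos(a),np.sin(a)]);n=np.array([-e[1],e[0]])
print("rel hinge",(p[:2]-C)@e+.066,(p[:2]-C)@n,p[2]-.062)
t=read_camera("top");S=read_camera("side")
crop("top",t,215,165,200,140,4,f"pics/top{k}.png");crop("side",S,190,100,180,150,4,f"pics/side{k}.png")
E
python3 look.py 3
```

```text
5.4 [ 0.57849862 -0.07930218  0.06647584] [ 1.62625731 -0.21846195  1.08288388]
rel hinge 0.028687450608046478 -0.0007755651757518224 0.004475838874431565
```

View pics/side3.png

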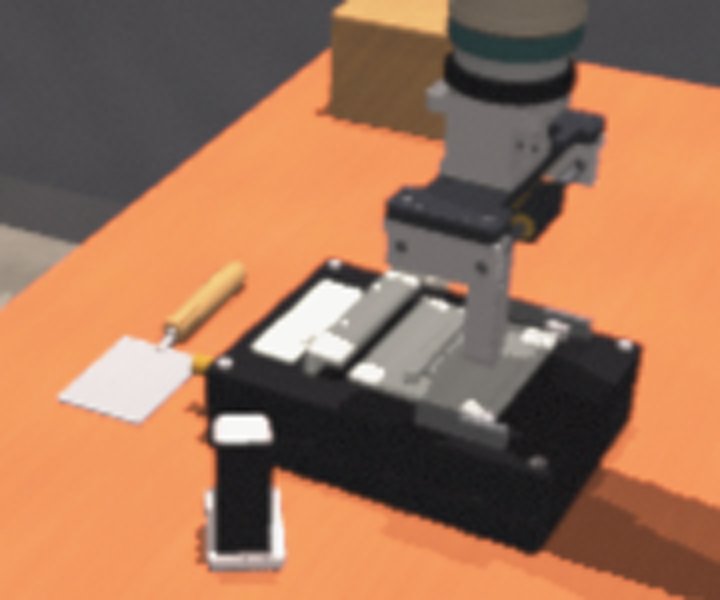

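The flap lies nearly flat, with a clear gap before the lip. I'll press until the force rises.

Emit:
carry_out(rows=[[0, 0, 1.5, 0], [0, 0, 0, 0]])

```text
time: 5.75
position: [0.5784, -0.0793, 0.0661]
ee_rot: [1.0, -0.027, 0.0, -0.0]
ft_force: [-0.9, 0.1, 10.6]
gripper_width: 0.005
```

Emit:
carry_out(rows=[[0, 0, 1, 0], [0, 0, 0, 0]])

```text
time: 6.0
position: [0.5787, -0.0793, 0.066]
ee_rot: [1.0, -0.027, 0.001, -0.0]
ft_force: [-2.3, 0.1, 16.2]
gripper_width: 0.007
```

Emit:
carry_out(rows=[[3, 0, -0.8, 0], [3, 0, 0, 0], [3, 0, 0, 0], [3, 0, 0, 0], [0, 0, 0, 0]])

```text
time: 6.62
position: [0.5901, -0.0799, 0.0661]
ee_rot: [1.0, -0.027, -0.0, -0.0]
ft_force: [-2.9, 0.3, 12.0]
gripper_width: 0.007
```

```bash
python3 look.py 4
```

```text
6.625 [ 0.59013156 -0.07989383  0.06607817] [-2.92434721  0.29017669 11.9995513 ]
rel hinge 0.04033540426192224 -0.000751476437613637 0.0040781696388078326
```

View pics/side4.png

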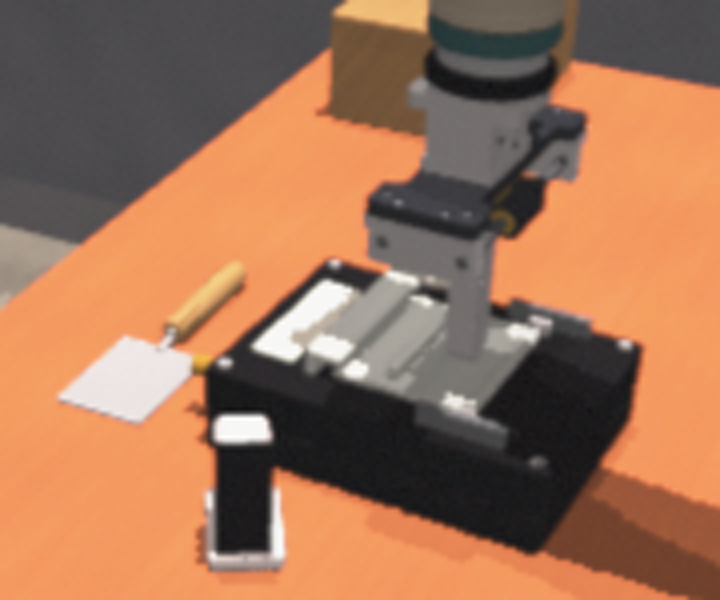

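View pics/top4.png

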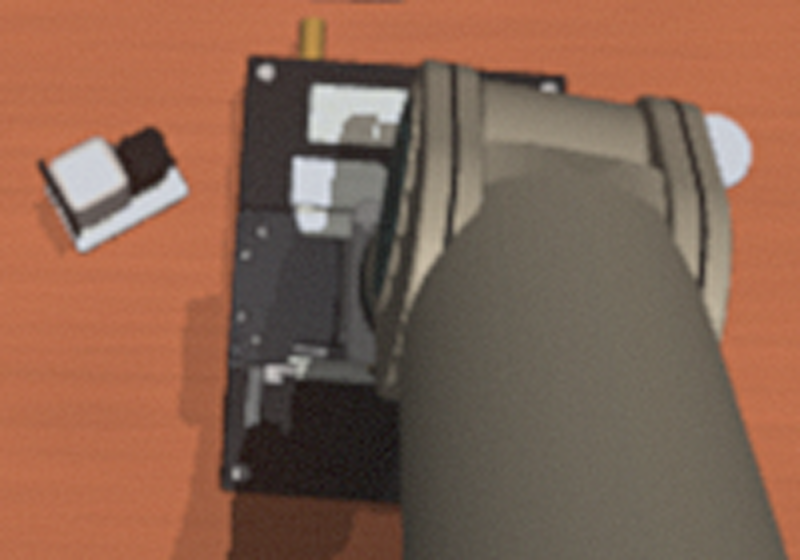

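The flap is flat and travelling with the fingertip: the side knuckle went from (477,410) to (460,400), and the edge has reached the lip. The cassette hasn't moved. I'll continue.

Emit:
carry_out(rows=[[2.5, 0, 0, 0], [2.5, 0, 0, 0], [2.5, 0, 0, 0], [0, 0, 0, 0]])

```text
time: 7.22
position: [0.5975, -0.0803, 0.0661]
ee_rot: [1.0, -0.027, -0.0, -0.0]
ft_force: [-1.6, 0.7, 12.3]
gripper_width: 0.006
```

Emit:
carry_out(rows=[[2, 0, 0, 0], [1, 0, 0, 0], [0, 0, 0, 0]])

```text
time: 7.6
position: [0.5983, -0.0803, 0.066]
ee_rot: [1.0, -0.027, -0.002, -0.0]
ft_force: [-5.5, 0.9, 15.9]
gripper_width: 0.005
```

```bash
python3 look.py 5
```

```text
7.6 [ 0.59829378 -0.08030336  0.06600329] [-5.50089912  0.89702527 15.888765  ]
rel hinge 0.048507859230947054 -0.0007289946529506043 0.004003288182034714
```

View pics/side5.png

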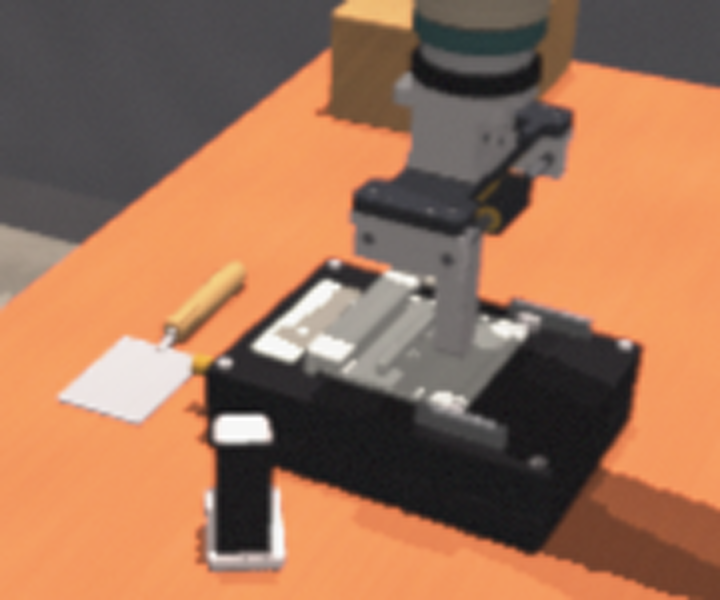

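Emit:
carry_out(rows=[[1.5, 0, 0, 0], [1.5, 0, 0, 0], [0, 0, 0, 0]])

```text
time: 8.07
position: [0.5984, -0.0803, 0.0659]
ee_rot: [1.0, -0.027, -0.005, -0.0]
ft_force: [-11.0, 0.9, 20.8]
gripper_width: 0.009
```

Commanding 3 mm more moved the finger only 0.1 mm while the force rose to 11 N, so this is a firm stop. I'll work out the hinge travel from the knuckle pixels, side0 (near (478,252) in its crop) and side5.

```bash
python3 - <<'E'
from h import *
C=np.array([.6158,-.0805]);a=np.radians(-3.03);e=np.array([np.cos(a),np.sin(a)])
for k in ((3),(4),(5)):
    im=cv2.imread(f"pics/side{k}.png")
    m=(im[370:440,420:520].min(2)>200).astype(np.uint8)
    n,l,st,ce=cv2.connectedComponentsWithStats(m);i=1+st[1:,4].argmax();u,v=ce[i]+[420,370]
    X=onz("side",190+(u+.5)/4-.5,100+(v+.5)/4-.5,.066);print(k,u,v,st[i,4],X,(X[:2]-C)@e)
E
```

```text
3 472.986301369863 407.986301369863 146 [ 0.56457822 -0.02838283  0.066     ] -0.05390502894295861
4 454.4156626506024 401.2469879518072 166 [ 0.57708251 -0.03009325  0.066     ] -0.04132780608898666
5 443.2634730538922 397.97005988023955 167 [ 0.58435384 -0.03033729  0.066     ] -0.034053739169740735
```

The hinge has travelled 19.9 mm since the flap went flat, in line with the home stop. I'll relieve the push and lift off.

Emit:
carry_out(rows=[[-3, 0, -1, 0], [-1, 0, -2, 0], [0, 0, -2, 0], [0, 0, -5, 0], [0, 0, 0, 0]])

```text
time: 8.7
position: [0.6005, -0.0805, 0.0751]
ee_rot: [1.0, -0.027, 0.0, 0.0]
ft_force: [0.2, -0.3, -0.3]
gripper_width: 0.004
```

Emit:
carry_out(rows=[[0, 0, -20, 0], [0, 0, -30, 0], [0, 0, -30, 0], [-30, 0, -20, 0], [-40, 0, 0, 0]])

```text
time: 9.32
position: [0.5312, -0.0768, 0.1762]
ee_rot: [1.0, -0.026, 0.002, 0.0]
ft_force: [-0.5, -0.5, -0.3]
gripper_width: 0.012
```

Emit:
carry_out(rows=[[-20, 50, 0, 0], [0, 55, 0, 0], [0, 55, 0, 0], [0, 55, 0, 0], [0, 0, 0, 0]])

```text
time: 9.95
position: [0.4969, -0.2964, 0.1747]
ee_rot: [1.0, -0.031, -0.0, 0.002]
ft_force: [-0.6, 0.0, 1.1]
gripper_width: 0.004
```

```bash
python3 look.py 6
```

```text
9.95 [ 0.49694093 -0.29638076  0.17467616] [-0.56855892  0.039237    1.09042439]
rel hinge -0.04128170450129495 -0.22186171102603203 0.11267616250907408
```

View pics/side6.png

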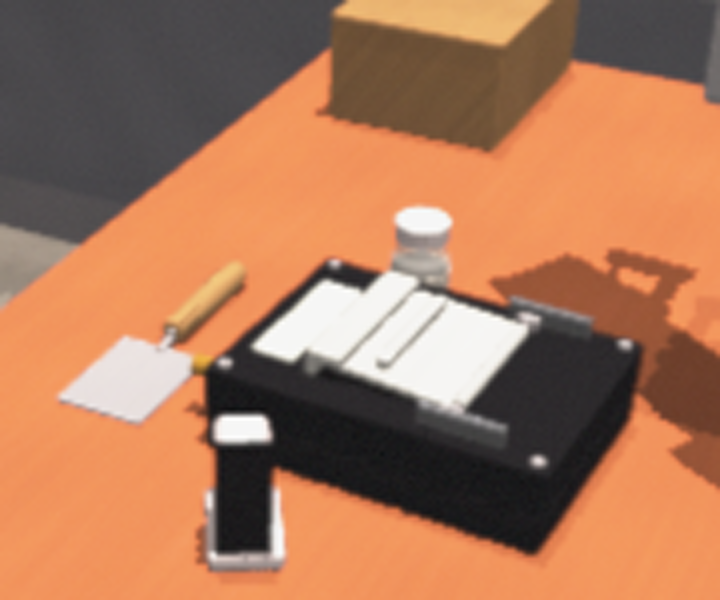

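View pics/top6.png

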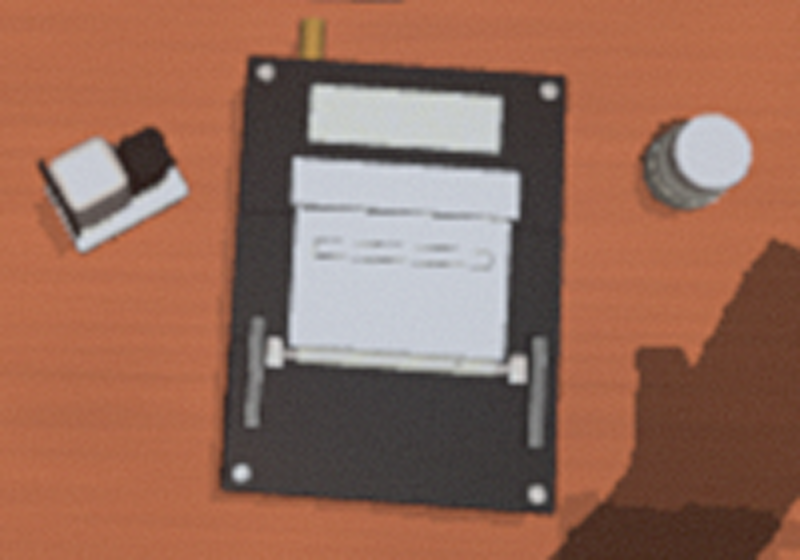

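The flap is tucked under the lip. In the top view the knuckles moved from rows 391/408 to 351/369, about 21 mm. The cassette screws, the printed part and the jar are at the same pixels as at the start, and the arm is clear.

```bash
python3 - <<'E'
from h import *
C=np.array([.6158,-.0805]);a=np.radians(-3.03);e=np.array([np.cos(a),np.sin(a)])
f=lambda u,v:onz("top",215+(u+.5)/4-.5,165+(v+.5)/4-.5,.064)[:2]@e
print("carriage",f(275,351)-f(272,391),f(518,369)-f(516,408))
from bench import manip
manip.sign_off()
E
```

```text
carriage 0.020484519178199045 0.01982406561386485
the job is handed in; nothing more can be done
```

I closed the cassette with the shut fingertips. I pushed the flap flat over the window, then kept it pressed at 12–20 N and slid it towards the lip until it met a firm stop. After that I released the push, lifted off and moved the arm clear before handing the job in at about 10 s of the 42 s.

- **Flap:** after letting go, both views show it lying flat with its free edge under the lip. I judged the angle by eye and did not measure it.
- **Hinge travel:** the top view gave 20.5 and 19.8 mm at the two knuckles, and the side view gave 19.9 mm from when the flap went flat. That is 1.5 to 2 mm less than the nominal 22 mm, which is roughly the size of the pixel and calibration error, and above the 17 mm needed.
- **Surroundings:** the cassette, printed part, jar and scraper were at the same pixels as at the start, by eye, and the robot was touching nothing.

No check failed. The sign-off gives no verdict.

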